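# Peel the empty top tray off a tacky nested stack and show it

### The job

The empty black tray on top of the small nested stack (the one of small trays, next to the white board, not the big ones at the sides) is stuck to the loaded tray below it. Peel it off by lifting one corner first while the opposite corner stays seated, so that the loaded tray stays in place in the stack, and show the empty tray over the white board: level, centred on the board, with its long side along the board's long side, about 10 cm above the bench. Finish while still holding it there; leave the other things on the bench alone.

Things in the scene. Friction and masses are not known exactly. Their poses are not given: they have to be found in the camera images.
- top_tray: empty black tray on top, to be peeled off: 150 (x) x 130 (y) x 28 mm, 0.1 kg. Origin: centre of its underside, z up, 72 mm above the bench when seated. Foot 122 x 102 mm (z 0-10), floor over the full outline (top at z 13), upright straight side walls 10 mm thick up to the rim at z 28, to be pinched across from above, one finger in a pocket, one outside. Floor edge rests on the rim below
- loaded_rim (a point): centre of the rim plane of the like tray just below, 82 mm above the bench; it is full of brass rings (0.33 kg). The top tray's foot sits in it 10 mm deep with 4 mm play, stuck near each corner (about 1 to 1.5 N each); each bond gives way when pulled some 6 mm apart. Lifted straight up, the top tray carries this one along; peeled from one corner about the one diagonally across it does not
- loaded_tray (a joint): how far the loaded tray has been lifted out of its place in the stack, straight up (m); 0 when in place, range 0 to 0.08
- stack: the fixed lower part of the stack: three more such trays, nested, rim 64 mm above the bench. Origin: centre of its underside, on the bench; x along the 150 mm side. All trays have 3 (x) x 2 (y) pockets parted by ribs 3 mm thick, 4 mm high on the floor, at y = 0 and x = -21.7, +21.7 mm; pockets 42 x 53.5 mm, empty in the top tray
- board: a flat white plastic board, 200 (x) x 170 (y) x 4 mm, fixed on the bench on the other side from the stack. Origin: centre of its underside; x along its long side.
- tape_roll: bystander: a dark green roll of tape lying flat, 58 mm across, 24 mm high; origin at the centre of its underside
- glue_pen: bystander: a white glue pen with a black cap lying on the bench, 110 mm long, 18 mm thick; origin on the bench under its middle, x along it
- holder_a: bystander: a white ceramic lamp holder with two pins, standing, 38 mm across, 42 mm high; origin at the centre of its underside
- holder_b: bystander: another such lamp holder
- loose_ring: bystander: a brass ring lying flat, 38 mm across, 6 mm high; origin at the centre of its underside
- top_corner_pp (a point): the +x +y outer corner of the top tray, at the underside of its floor edge: (+75, +65, +10) mm in the top tray's frame; seated it lies on the rim of the loaded tray
- top_corner_pm (a point): the +x -y outer corner of the top tray, at the underside of its floor edge: (+75, -65, +10) mm in the top tray's frame; seated it lies on the rim of the loaded tray
- top_corner_mp (a point): the -x +y outer corner of the top tray, at the underside of its floor edge: (-75, +65, +10) mm in the top tray's frame; seated it lies on the rim of the loaded tray
- top_corner_mm (a point): the -x -y outer corner of the top tray, at the underside of its floor edge: (-75, -65, +10) mm in the top tray's frame; seated it lies on the rim of the loaded tray
There are look-alikes about, which are no part of the job. Leave any purple look-alike of the top_tray alone.

How it is judged:
On the way, in this order (a step that is already met when the one before it is completed fails the run):
1. one corner of the top tray is lifted at least 15 mm off the loaded tray, tipping the tray about both its sides, while the opposite corner is still within 6 mm of its seat ((angle between top_tray's own x axis and vertical below 1.5408 rad or angle between top_tray's own x axis and vertical above 1.6008 rad) and (angle between top_tray's own y axis and vertical below 1.5408 rad or angle between top_tray's own y axis and vertical above 1.6008 rad) and ((z of top_corner_pp in the frame of loaded_rim above 0.015 m and z of top_corner_mm in the frame of loaded_rim below 0.006 m) or (z of top_corner_pm in the frame of loaded_rim above 0.015 m and z of top_corner_mp in the frame of loaded_rim below 0.006 m) or (z of top_corner_mp in the frame of loaded_rim above 0.015 m and z of top_corner_pm in the frame of loaded_rim below 0.006 m) or (z of top_corner_mm in the frame of loaded_rim above 0.015 m and z of top_corner_pp in the frame of loaded_rim below 0.006 m))), for 0.1 s.
2. the top tray is lifted clear above the loaded tray (z of top_tray in the frame of loaded_rim above 0.015 m and z of each of top_corner_pp, top_corner_pm, top_corner_mp, top_corner_mm in the frame of loaded_rim above 0.012 m), for 0.1 s.
At the end, for the whole second after the job is handed in: Held still by the fingers alone: centre within 35 mm of the board centre from above, underside 60-150 mm above the bench, tilt under 8 degrees, long side within 11 degrees of the board's. Loaded tray nested in the stack (lifted under 4 mm); bystanders moved under 30 mm (horizontal distance between top_tray and board below 0.035 m and height (world z) of top_tray between 0.06 and 0.15 m and angle between top_tray's own z axis and vertical below 0.14 rad and angle between the x axis of top_tray and the x axis of board, either way round below 0.2 rad and contact force between top_tray and the fingers above 1 N and contact force between top_tray and board below 0.1 N and contact force between top_tray and stack below 0.1 N and linear speed of top_tray below 0.03 m/s and value of joint loaded_tray below 0.004 m and distance of each of tape_roll, glue_pen, holder_a, holder_b, loose_ring from where it was at the start of the episode below 0.03 m); the arm keeps its last pose, push and grip.
It fails at once if the loaded tray is dragged along: lifted more than 10 mm (value of joint loaded_tray above 0.01 m).
It fails at once if a bystander is moved more than 30 mm (distance of any of tape_roll, glue_pen, holder_a, holder_b, loose_ring from where it was at the start of the episode above 0.03 m).
It also fails if it takes over 42 s, if anything falls off the work surface, if the arm or the gripper's body presses on something with over 40 N, if the wrist force passes 120 N, or if a joint passes its speed limit or range.

### The arm

A 7-joint arm with a two-finger parallel gripper is mounted at the origin on the work surface. World frame = base frame: x ahead of the robot, y to its left, z up, the work surface at z = 0. Lengths are in m, angles in rad, forces in N, time in s.
With the tool pointing down it reaches from about 0.425 to 0.825 m from the base axis. Payload 3.6 kg.
Tool frame: the origin (TCP) lies where the fingers leave the gripper's body, on its centre line; the fingertips stand 73 mm ahead of it and the grasp point (between the pads) lies 54 mm ahead of it; z points along the fingers, y is the line along which they close (so a half turn about z gives the same grasp; the last joint's range is limited). The gripper opens to 85 mm and grips with 20 to 120 N. Pads are 22 mm wide; open, the fingers measure 114 mm over their backs; the gripper's body (76 mm by 85 mm) begins 54 mm behind the grasp point. The pads swing forward as they close: fully open they stand 13 mm farther back than shut.
Start: joints at [1.177, 0.615, -0.013, 1.423, 0.008, 1.103, -0.04], TCP at [0.233, -0.607, 0.304] pointing down, gripper open.
Joint ranges: [-3.12, 3.12], [-0.3, 2.06], [-1.34, 1.32], [0.26, 2.42], [-1.36, 4.5], [0.01, 1.98], [-2.84, 2.84]. Speed limits (rad/s): [2.79, 2.79, 3.14, 3.14, 3.14, 3.14, 3.14].

### API

Orientations are given as a unit quaternion [x, y, z, w].
In Python, from station import arm, snapshot, camera_info, ticket gives the robot as it stands. Calls block until the motion is done:
- arm.movep(position, orientation): joint-space move of the TCP to a pose.
- arm.line_to(position, velocity=0.15, ori=None): straight line of the TCP; ori=None keeps the orientation; velocity is the mean speed in m/s.
- arm.move_j(angles): joint-space move.
- arm.move_gripper(opening, effort=None): opening from 0.0 (shut) to 1.0 (fully open); effort is the grip in N (None keeps the last); returns when the fingers have stopped.
- arm.pause(seconds).
- arm.ik(position, orientation): joint angles nearest the present ones, or None.
- snapshot(name): name is "scene" or "top"; returns the picture (400x640x3 uint8, blue, green, red); there is no depth.
- camera_info(name): a dict with "fx", "fy", "cx", "cy" (pixels), "dist_coeffs" ([k1, k2, p1, p2, k3] as OpenCV has them; the pictures are not rectified), "R" (3x3) and "t" (3): a world point X has camera coordinates R X + t. Camera axes: x right, y down, z forward; pixel columns grow to the right and rows downward; lengths in m; the calibration is good to about 2 mm. A picture is of the moment at which its call begins. camera_info takes no time and is no camera call.
A pose or a line that the arm cannot do raises arm.MotionError and nothing moves.
- ticket.finish_job(): hands the job in; it is judged then, once.
Readings, each from a call of its own:
- arm.read_time(): time.
- arm.read_joint_positions(): joint angles.
- arm.read_dq(): joint speeds.
- arm.read_effort(): joint torques, N m.
- arm.read_tool_pos(): TCP position.
- arm.read_eef_rot(): TCP orientation.
- arm.read_ft_force(): force on the tool from outside, world axes, zero at the start.
- arm.read_wrist_torque(): the same for the moment, N m.
- arm.read_opening(): opening from 0.0 (shut) to 1.0 (fully open).
- arm.read_finger_force(): force on a finger pad.
Only numpy, scipy, OpenCV 4.12 (cv2) and the standard library are available. Lean on these libraries where they do the work, as an engineer would, in place of code of your own. Each camera call takes 0.05 s, during which the arm holds its last target. There are 200 camera calls.

## Working session

There is one attempt and no reset: what is moved stays moved. The work goes in short steps, each a Python script; the robot and the scene stay as the last script left them, time stands still between calls to the robot, and variables do not carry over. Pictures are saved under pics/ and viewed, at most 10 in all, crops included, and the job is handed in when it is done.

```bash
mkdir -p pics
python3 - <<'E'
from station import *
import cv2
for n in("scene","top"):
    cv2.imwrite(f"pics/{n}0.png",cv2.resize(snapshot(n),(800,500),interpolation=cv2.INTER_CUBIC))
    c=camera_info(n);print(n,c)
print(arm.read_eef_rot(),arm.read_time(),arm.read_opening())
E
```

```text
scene {'fx': 436.3941922928314, 'fy': 436.3941922928314, 'cx': 314.1592355439861, 'cy': 195.8011685085538, 'dist_coeffs': array([-0.10129145,  0.        ,  0.        ,  0.        ,  0.        ]), 'R': array([[ 0.76464266,  0.6442868 , -0.01470097],
       [ 0.40866575, -0.50239261, -0.76196717],
       [-0.49831105,  0.57662482, -0.64744878]]), 't': array([-0.33534459, -0.13644147,  1.30688556])}
top {'fx': 395.40149935385307, 'fy': 395.40149935385307, 'cx': 325.7254857568288, 'cy': 197.4564217888136, 'dist_coeffs': array([-0.01102479,  0.        ,  0.        ,  0.        ,  0.        ]), 'R': array([[ 0.0225841 , -0.99954089,  0.02019798],
       [-0.99956758, -0.02295603, -0.01837614],
       [ 0.01883137, -0.01977424, -0.99962711]]), 't': array([-0.0583397 ,  0.45415191,  0.97906092])}
[ 9.83220535e-01  1.82417206e-01 -2.35413183e-04 -1.13414039e-03] 0.1 0.9956392443151638
```

View pics/top0.png

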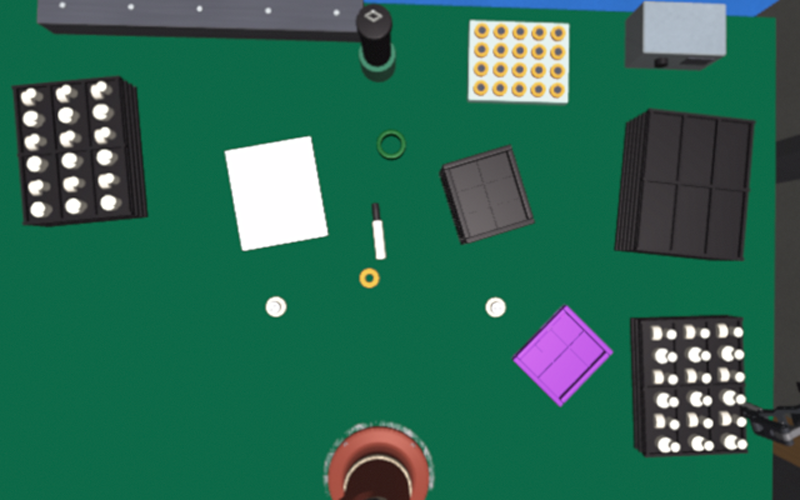

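View pics/scene0.png

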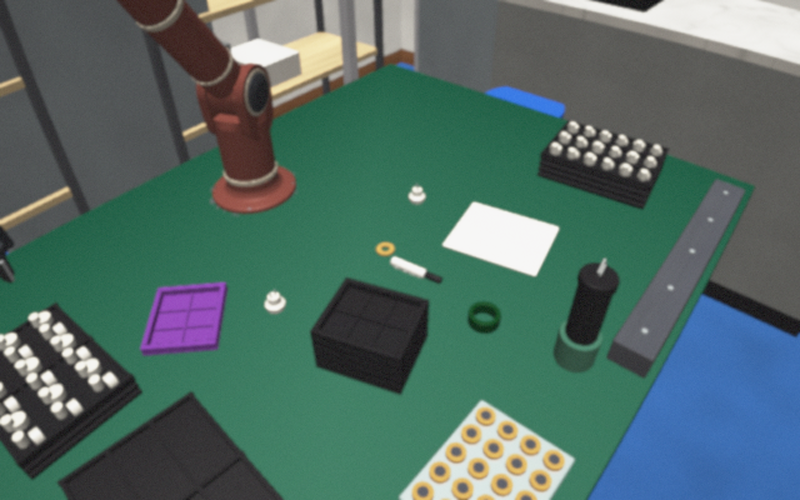

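The top view shows the small black stack at about (487,195), the white board at (277,193) with corners (225,151), (310,137), (327,235) and (243,250), and the purple look-alike at (563,355). The pen, ring and tape lie between board and stack. I'll enlarge the tray next.

Run:
```python
from station import *
import cv2,numpy as np
a=np.mean([snapshot("top").astype(float) for _ in range(4)],0)
c=a[105:205,340:440]; c=np.clip(c*2.5,0,255).astype('uint8')
cv2.imwrite("pics/c1.png",cv2.resize(c,(600,600),interpolation=cv2.INTER_CUBIC))
s=np.mean([snapshot("scene").astype(float) for _ in range(4)],0)[210:320,240:350]
cv2.imwrite("pics/c2.png",cv2.resize(np.clip(s*2.5,0,255).astype('uint8'),(550,550),interpolation=cv2.INTER_CUBIC))
```

```text
(no output)
```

View pics/c1.png

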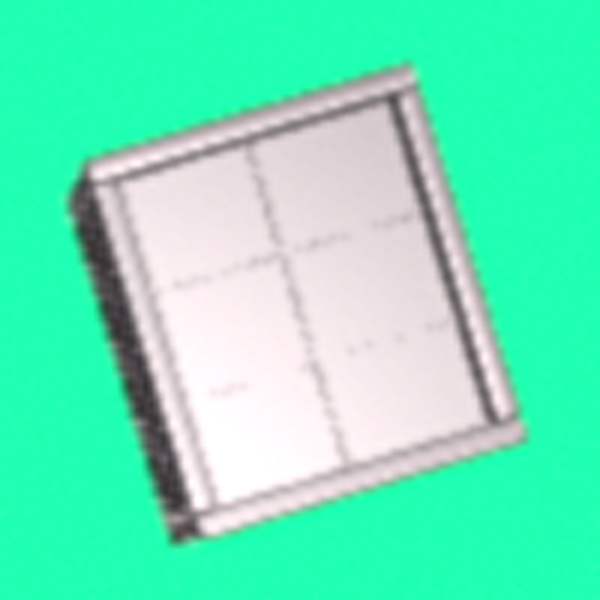

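View pics/c2.png

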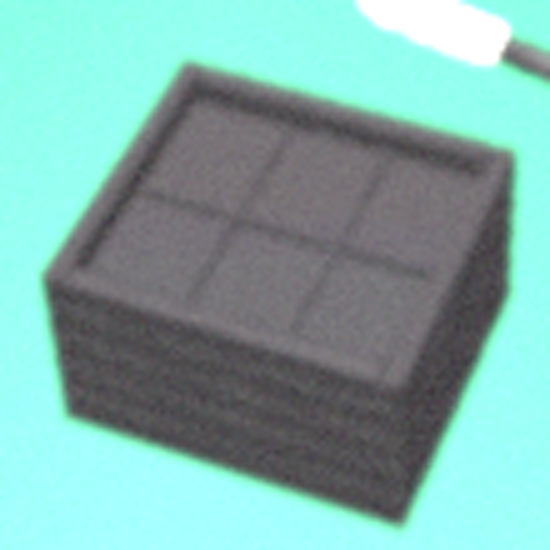

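In the top crop the rim corners are (92,160), (415,68), (523,435), (203,533). In the scene crop they are (187,65), (513,152), (402,387), (48,275).

```bash
cat > h.py <<'E'
from station import *
import cv2,numpy as np
from scipy.spatial.transform import Rotation as Ro
def w(n,p,z):
    c=camera_info(n);K=np.array([[c['fx'],0,c['cx']],[0,c['fy'],c['cy']],[0,0,1.]])
    u=cv2.undistortPoints(np.array(p,float).reshape(-1,1,2),K,c['dist_coeffs']).reshape(-1,2)
    R=np.array(c['R']);o=-R.T@c['t'];d=np.c_[u,np.ones(len(u))]@R
    return o+d*((z-o[2])/d[:,2])[:,None]
def px(p,s,off): return (np.array(p,float)+.5)/s-.5+np.array(off)
E
python3 - <<'E'
from h import *
def rep(P):
    print(P.round(4).tolist(),'c',P.mean(0).round(4),[(round(np.linalg.norm(P[i]-P[i-1]),4),round(np.degrees(np.arctan2(*(P[i]-P[i-1])[1::-1])),1)) for i in range(4)])
rep(w("top",px([(92,160),(415,68),(523,435),(203,533)],6,(340,105)),.1))
rep(w("scene",px([(187,65),(513,152),(402,387),(48,275)],5,(240,210)),.1))
rep(w("top",px([(225,151),(310,137),(327,235),(243,250)],1.25,(0,0)),.004))
for n,p,z in(("tape",(391,145),.024),("pen",(378,232),.01),("pencap",(376,205),.01),("ha",(496,307),.03),("hb",(276,307),.03),("ring",(369,278),.006)): print(n,w("top",px([p],1.25,(0,0)),z))
E
```

```text
[[0.6046, -0.1086, 0.1], [0.6428, -0.2302, 0.1], [0.5049, -0.2736, 0.1], [0.4651, -0.1534, 0.1]] c [ 0.5544 -0.1915  0.1   ] [(np.float64(0.1464), np.float64(17.8)), (np.float64(0.1274), np.float64(-72.6)), (np.float64(0.1446), np.float64(-162.5)), (np.float64(0.1267), np.float64(108.3))]
[[0.4684, -0.1548, 0.1], [0.6054, -0.1081, 0.1], [0.646, -0.2275, 0.1], [0.5075, -0.2727, 0.1]] c [ 0.5568 -0.1908  0.1   ] [(np.float64(0.1243), np.float64(108.4)), (np.float64(0.1448), np.float64(18.8)), (np.float64(0.1261), np.float64(-71.2)), (np.float64(0.1457), np.float64(-161.9))]
[[0.6378, 0.3187, 0.004], [0.6702, 0.1509, 0.004], [0.4754, 0.1121, 0.004], [0.4419, 0.2773, 0.004]] c [0.5563 0.2147 0.004 ] [(np.float64(0.2003), np.float64(11.9)), (np.float64(0.1708), np.float64(-79.1)), (np.float64(0.1986), np.float64(-168.7)), (np.float64(0.1686), np.float64(101.5))]
tape [[ 0.6539275  -0.01120109  0.024     ]]
pen [[0.48350454 0.01072845 0.01      ]]
pencap [[0.53691692 0.01595639 0.01      ]]
ha [[ 0.34216057 -0.22250258  0.03      ]]
hb [[0.33338654 0.20281922 0.03      ]]
ring [[0.39202519 0.02655444 0.006     ]]
```

```bash
cat >> h.py <<'E'
def T(yaw,p,R=None):
    M=np.eye(4);M[:3,:3]=Ro.from_euler('z',yaw,degrees=True).as_matrix();M[:3,3]=p;return M
TRAY=T(18.0,[.5557,-.1912,.072]); BOARD=T(11.4,[.5563,.2147,.1])
def grip(sx,sy,flip,tipz):   # tool in tray frame: fingers close along tray x, tip at tray height tipz
    M=np.eye(4);M[:3,:3]=Ro.from_euler('z',(90 if flip else -90),degrees=True).as_matrix()@np.diag([1,-1,-1.])
    M[:3,3]=[70*sx*.001,28*sy*.001,tipz+.073];return M
def tilt(sx,sy,deg,lift=0): # tray tipped about corner (-sx,-sy)
    p=TRAY@np.array([-.075*sx,-.065*sy,.010,1]);d=TRAY[:3,:3]@np.array([.150*sx,.130*sy,0]);d/=np.linalg.norm(d)
    R=Ro.from_rotvec(np.cross(d,[0,0,1])*np.radians(deg)).as_matrix()
    M=TRAY.copy();M[:3,:3]=R@TRAY[:3,:3];M[:3,3]=p[:3]+R@(TRAY[:3,3]-p[:3])+[0,0,lift];return M
def pq(M): return M[:3,3],Ro.from_matrix(M[:3,:3]).as_quat()
E
python3 - <<'E'
from h import *
for sx in(1,-1):
  for sy in(1,-1):
    for f in(0,1):
      G=grip(sx,sy,f,.017);o=[]
      for M in(TRAY,tilt(sx,sy,8),tilt(sx,sy,8,.06),BOARD):
        q=arm.ik(*pq(M@G));o.append(None if q is None else np.round(q,2).tolist())
      print(sx,sy,f,*o,sep='\n ')
E
```

```text
1
 1
 0
 [-0.02, 0.77, 0.38, 1.64, -0.36, 0.8, -2.32]
 [0.09, 0.71, 0.29, 1.66, -0.45, 0.81, -2.2]
 [0.09, 0.64, 0.29, 1.61, -0.39, 0.92, -2.27]
 [0.11, 1.03, -1.15, 1.46, 0.96, 1.27, 2.2]
1
 1
 1
 [0.43, 0.77, -0.4, 1.62, 0.38, 0.82, 0.18]
 [0.55, 0.74, -0.48, 1.65, 0.27, 0.78, 0.31]
 [0.56, 0.67, -0.51, 1.59, 0.23, 0.91, 0.33]
 [-0.13, 0.82, -0.55, 1.47, 0.47, 0.99, -0.61]
1
 -1
 0
 [0.05, 0.81, 0.39, 1.54, -0.37, 0.86, -2.25]
 [0.03, 0.72, 0.38, 1.67, -0.38, 0.68, -2.24]
 [0.04, 0.65, 0.38, 1.61, -0.3, 0.8, -2.31]
 [0.2, 1.02, -1.15, 1.49, 0.96, 1.26, 2.27]
1
 -1
 1
 [0.47, 0.8, -0.36, 1.53, 0.34, 0.87, 0.3]
 [0.47, 0.72, -0.35, 1.65, 0.4, 0.7, 0.23]
 [0.5, 0.65, -0.4, 1.6, 0.37, 0.83, 0.27]
 [-0.08, 0.79, -0.48, 1.5, 0.42, 0.95, -0.48]
-1
 1
 0
 [0.1, 0.63, 0.35, 1.97, -0.37, 0.6, -2.14]
 [0.09, 0.65, 0.38, 1.83, -0.3, 0.86, -2.2]
 [0.09, 0.57, 0.38, 1.77, -0.23, 0.99, -2.26]
 [0.17, 0.87, -1.15, 1.87, 0.92, 1.06, 1.97]
-1
 1
 1
 [0.57, 0.63, -0.37, 1.96, 0.38, 0.62, 0.27]
 [0.6, 0.66, -0.42, 1.81, 0.3, 0.88, 0.35]
 [0.62, 0.58, -0.45, 1.76, 0.26, 1.01, 0.38]
 [-0.07, 0.66, -0.65, 1.88, 0.56, 0.79, -0.82]
-1
 -1
 0
 [0.18, 0.67, 0.37, 1.87, -0.37, 0.67, -2.07]
 [0.03, 0.67, 0.48, 1.84, -0.23, 0.72, -2.23]
 [0.03, 0.58, 0.46, 1.78, -0.14, 0.85, -2.3]
 [0.29, 0.85, -1.15, 1.9, 0.92, 1.04, 2.07]
-1
 -1
 1
 [0.64, 0.67, -0.35, 1.85, 0.35, 0.68, 0.39]
 [0.52, 0.64, -0.29, 1.82, 0.44, 0.79, 0.26]
 [0.55, 0.56, -0.34, 1.76, 0.4, 0.92, 0.31]
 [0.0, 0.63, -0.59, 1.91, 0.51, 0.75, -0.68]
```

Run:
```python
from h import *
G=grip(1,-1,1,.019);p,q=pq(TRAY@G)
def st(s): print(s,round(arm.read_time(),2),arm.read_tool_pos().round(4) if hasattr(arm.read_tool_pos(),'round') else arm.read_tool_pos(),np.round(arm.read_ft_force(),2),np.round(arm.read_wrist_torque(),2),round(arm.read_opening(),3),np.round(arm.read_finger_force(),1))
arm.movep(p+[0,0,.07],q);st('above')
arm.move_gripper(.5,20);st('half')
arm.line_to(p,.1);st('down')
arm.move_gripper(.3);st('.3')
a=snapshot("top")[85:215,330:460];cv2.imwrite("pics/d1.png",cv2.resize(np.clip(a*2.,0,255).astype('uint8'),(390,390)))
b=snapshot("scene")[160:320,240:400];cv2.imwrite("pics/d2.png",cv2.resize(np.clip(b*2.,0,255).astype('uint8'),(560,560),interpolation=cv2.INTER_CUBIC))
```

```text
above 2.57 [ 0.6304 -0.1985  0.2341] [-0.22  0.37 -0.78] [-0.02 -0.01  0.04] 0.998 0.0
half 3.06 [ 0.6309 -0.1963  0.234 ] [ 0.87 -0.53  0.6 ] [-0.03 -0.    0.03] 0.499 0.0
down 3.91 [ 0.6314 -0.1962  0.1646] [ 0.26  0.32 -0.8 ] [-0.01  0.06  0.05] 0.498 0.0
.3 4.22 [ 0.6311 -0.1963  0.1646] [-0.1  -0.11 -0.17] [0.03 0.01 0.02] 0.299 0.0
```

View pics/d2.png

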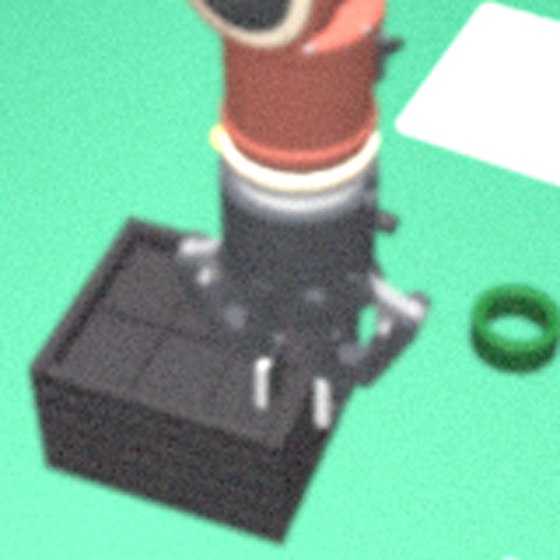

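The fingers straddle the +x wall near its -y end, one inside the pocket at (262,385) and one outside at (322,400). I'll close gently and check the forces.

```bash
cat >> h.py <<'E'
def st(s): print(s,round(arm.read_time(),2),np.round(arm.read_tool_pos(),4),'F',np.round(TRAY[:3,:3].T@arm.read_ft_force(),2),'M',np.round(TRAY[:3,:3].T@arm.read_wrist_torque(),2),round(arm.read_opening(),3),np.round(arm.read_finger_force(),1))
E
python3 - <<'E'
from h import *
for o in(.22,.18,.15,.12): 
    arm.move_gripper(o,20);st(o)
    if abs(arm.read_finger_force())>1 : break
E
```

```text
0.22 4.56 [ 0.6309 -0.1962  0.164 ] F [-0.76 -0.07 -0.2 ] M [ 0.02 -0.05  0.03] 0.219 0.0
0.18 4.78 [ 0.6309 -0.1962  0.164 ] F [-0.49  0.74  0.6 ] M [0.06 0.04 0.04] 0.177 0.0
0.15 4.99 [ 0.6309 -0.1962  0.164 ] F [-0.03 -0.04  0.05] M [-0.01 -0.02 -0.02] 0.15 0.0
0.12 5.21 [ 0.6305 -0.1963  0.1639] F [-0.67  0.67 -0.07] M [0.06 0.24 0.  ] 0.12 0.6
```

Run:
```python
from h import *
arm.move_gripper(.17);G=grip(1,-1,1,.0155)
arm.line_to(pq(TRAY@G)[0],.05);st('low')
arm.move_gripper(.0,20);st('20');arm.move_gripper(.0,90);arm.pause(.2);st('90')
for d in np.arange(1,8.1,1):
    p,q=pq(tilt(1,-1,d)@G); arm.line_to(p,.02,ori=q);st(d)
arm.pause(.2);st('held')
b=snapshot("scene")[160:320,240:400];cv2.imwrite("pics/e2.png",cv2.resize(np.clip(b*2.,0,255).astype('uint8'),(560,560),interpolation=cv2.INTER_CUBIC))
```

```text
low 5.68 [ 0.6307 -0.1962  0.1601] F [0.31 0.1  0.16] M [-0.01 -0.03 -0.01] 0.173 0.0
20 5.9 [ 0.6305 -0.1964  0.1603] F [-0.94 -0.14 -0.65] M [0.   0.19 0.08] 0.105 24.0
90 6.32 [ 0.6305 -0.1964  0.1605] F [-2.23  0.1   1.3 ] M [0.07 0.54 0.09] 0.085 89.1
1.0 6.63 [ 0.629  -0.1958  0.1632] F [-2.65  0.23 -2.19] M [-0.05  0.65  0.06] 0.086 88.8
2.0 6.95 [ 0.6277 -0.195   0.1665] F [-4.64  0.32 -0.57] M [0.06 0.87 0.1 ] 0.083 88.9
3.0 7.27 [ 0.6272 -0.1942  0.1701] F [-3.34  0.92  0.69] M [0.21 0.8  0.24] 0.086 89.0
4.0 7.58 [ 0.6267 -0.1934  0.1732] F [-1.04  0.09  1.26] M [0.22 0.37 0.05] 0.086 89.1
5.0 7.9 [ 0.6247 -0.1931  0.1755] F [ 0.33 -0.21 -0.71] M [ 0.05  0.06 -0.06] 0.087 88.9
6.0 8.22 [ 0.6225 -0.1926  0.178 ] F [-0.16 -0.19 -0.98] M [0.11 0.13 0.02] 0.086 88.9
7.0 8.53 [ 0.6208 -0.1919  0.1809] F [-0.45 -0.6   0.1 ] M [ 0.17  0.09 -0.02] 0.084 88.9
8.0 8.85 [ 0.6192 -0.1912  0.1837] F [ 0.18 -0.66 -0.96] M [0.08 0.12 0.02] 0.085 88.9
held 9.05 [ 0.6194 -0.1913  0.1834] F [-0.91  0.09 -0.67] M [ 0.14  0.14 -0.  ] 0.085 88.9
```

View pics/e2.png

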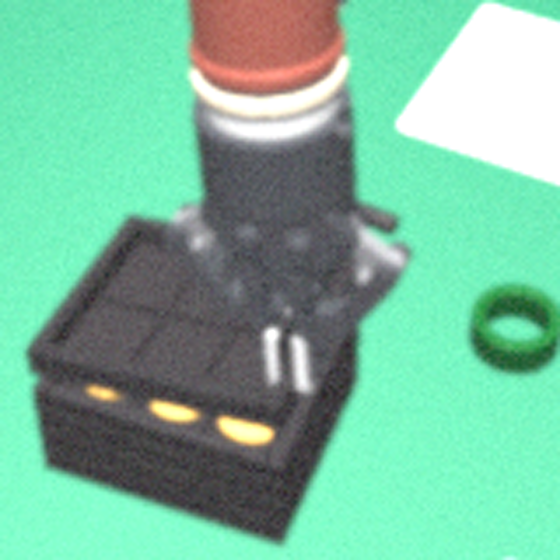

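The scene crop shows the near-right corner raised and rings visible under the -y edge at (100–245,390–430). The opposite corner at (130,215) is still seated. Next I lift and carry.

Run:
```python
from h import *
G=grip(1,-1,1,.0155)
for z,v in((.02,.02),(.07,.06)):
    p,q=pq(tilt(1,-1,8,z)@G); arm.line_to(p,v);st(z)
L=TRAY.copy();L[2,3]=.150;p,q=pq(L@G);arm.line_to(p,.06,ori=q);st('level')
B=BOARD.copy();B[2,3]=.13;p,q=pq(B@G);arm.line_to(p,.15,ori=q);st('over')
arm.line_to(p-[0,0,.03],.06);arm.pause(.3);st('end')
a=snapshot("top")[80:240,160:460];cv2.imwrite("pics/f1.png",cv2.resize(np.clip(a*2.,0,255).astype('uint8'),(780,416),interpolation=cv2.INTER_CUBIC))
b=snapshot("scene")[90:340,220:520];cv2.imwrite("pics/f2.png",cv2.resize(np.clip(b*1.6,0,255).astype('uint8'),(720,600),interpolation=cv2.INTER_CUBIC))
```

```text
0.02 10.25 [ 0.6192 -0.1913  0.2033] F [-0.1  -0.53 -1.32] M [ 0.18  0.07 -0.01] 0.083 88.9
0.07 11.23 [ 0.619  -0.1913  0.2529] F [ 0.04 -0.75 -1.37] M [0.06 0.1  0.03] 0.085 88.9
level 11.71 [ 0.6307 -0.1961  0.2377] F [-0.37  0.15 -1.42] M [-0.02 -0.02 -0.06] 0.083 88.9
over 14.51 [0.6307 0.2003 0.2185] F [ 1.64 -0.23  0.12] M [ 0.02 -0.03  0.06] 0.085 88.9
end 15.46 [0.6306 0.2012 0.1889] F [ 0.86  0.48 -0.38] M [-0.05 -0.09  0.02] 0.084 88.8
```

View pics/f1.png

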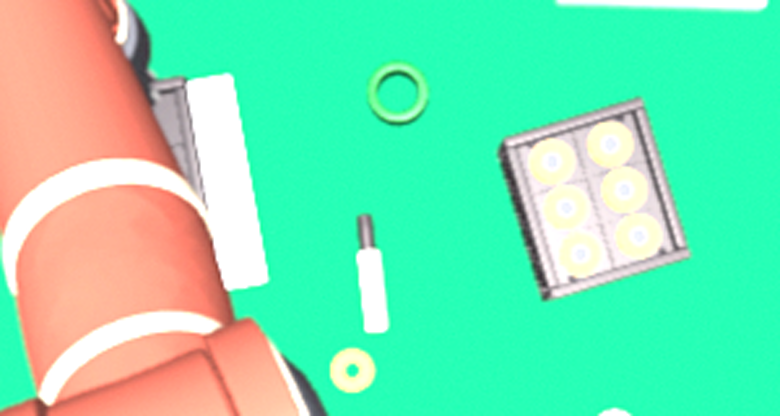

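View pics/f2.png

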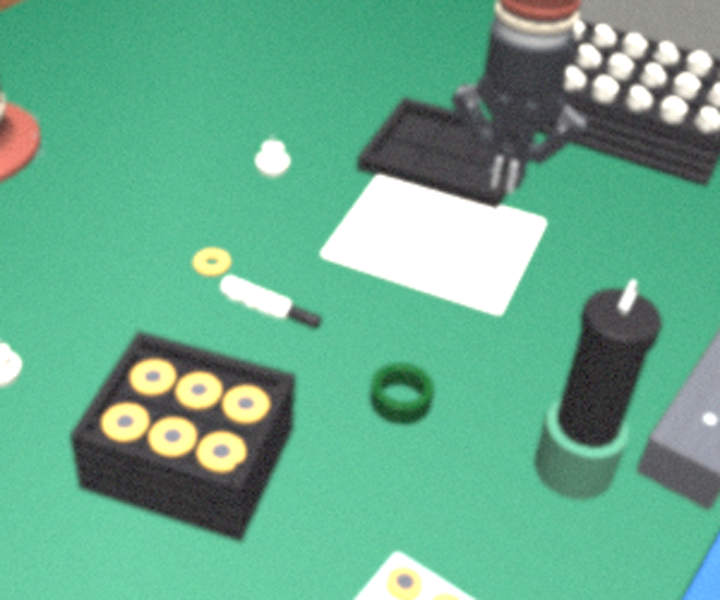

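The loaded tray is nested and undisturbed. The empty tray is held over the board, with visible corners at (405,100) and (360,158). I'll check those against the prediction.

Run:
```python
from h import *
c=camera_info("scene");K=np.array([[c['fx'],0,c['cx']],[0,c['fy'],c['cy']],[0,0,1.]])
P=np.array([[sx*.075,sy*.065,z,1] for z in(.028,.010) for sx,sy in((-1,-1),(-1,1),(1,-1),(1,1))])
uv=cv2.projectPoints((BOARD@P.T).T[:,:3].copy(),cv2.Rodrigues(np.array(c['R']))[0],np.array(c['t']),K,c['dist_coeffs'])[0].reshape(-1,2)
a=snapshot("scene")[110:190,355:455];a=cv2.resize(np.clip(a*2.5,0,255).astype('uint8'),(800,640)[:2],interpolation=cv2.INTER_CUBIC)[:600]
for i,u in enumerate((uv-[355,110])*8+3.5): cv2.circle(a,tuple(int(v) for v in u),4,(0,0,255) if i<4 else (0,255,255),1)
cv2.imwrite("pics/g.png",a)
```

```text
(no output)
```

View pics/g.png

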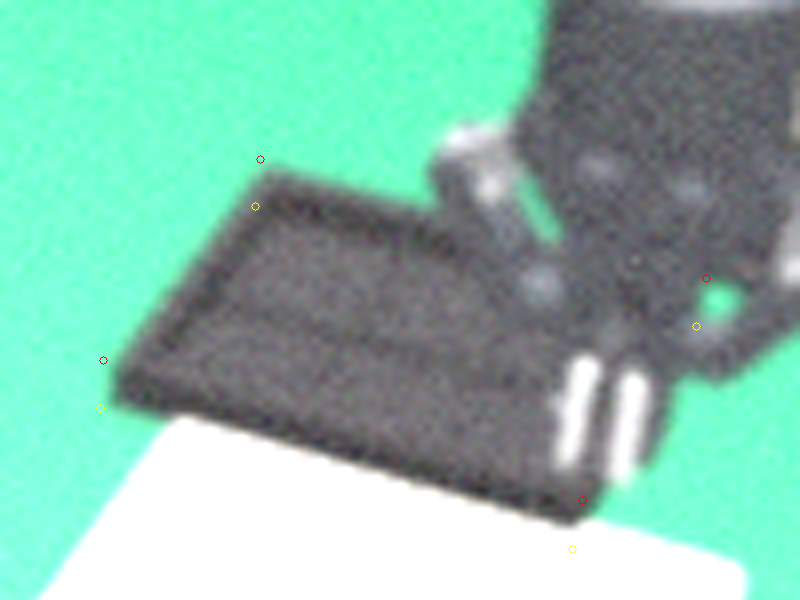

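The visible corners are within about 2 px (around 4 mm) of the predicted level, centred pose. That is well inside the tolerances, so I'm handing in.

Run:
```python
from h import *
st('fin');print(ticket.finish_job())
```

```text
fin 15.61 [0.6305 0.2011 0.1887] F [-0.19  0.47 -1.35] M [-0.05 -0.08  0.02] 0.092 88.8
the job is handed in; nothing more can be done
None
```

I peeled the empty tray off corner-first and handed the job in at about 16 s with it held over the board, level and centred to about 4 mm by the last picture; the loaded tray stayed nested, I saw no bystander moved, and no verdict came back.

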